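# Zero the jar filler's portion dial and set it to four clicks

## Task

Set the portion size on the jar filler's control box: turn the click dial gently anticlockwise (seen from above) until you feel it come up against its end stop, without forcing it, then turn it clockwise exactly four clicks from the stop, and then gently press the push-button beside it fully down and let go to store the setting. Leave the jars, the lid and the roll of labels where they are, and let go of everything at the end.

Things in the scene. Friction and masses are not known exactly. Their poses are not given: they have to be found in the camera images.
- box: the filler's control box, plain metal, 220 x 340 mm and 60 mm high, fixed to the bench; origin at the centre of its underside, z up. The click dial and the push-button stand on its flat top, about 170 mm apart along its y axis, either one on either side.
- dial_grip (a point): click dial, on its vertical turning axis at grip height: a black knob with an upright bar grip 50 mm long, 14 mm thick, 40 mm tall on a round skirt of 27 mm radius on a plain grey collar of 36 mm radius. Bar top 14 mm above this point, skirt top 26 mm and box top 40 mm below it. z up; x runs along the bar to the end with the white line and turns with the dial.
- dial_mark (a point): top of the dial's bar at the white line, 15 mm out from the axis; it turns with the dial. 18 clicks to a turn, 20 degrees each; let go between two, the dial springs to the nearer one. About 0.14 to 0.17 N m turns it over a click. It has 13 rest positions; the first lies at the anticlockwise end stop. It starts 2 to 4 clicks clockwise of that. Nothing seen shows where the stop is.
- screw (a joint): metering screw inside the box (unseen), driven by the dial, m: 0 at the rest position on the end stop, +0.0000556 (1/18 mm) for each click clockwise. The noise of the reading (about 0.5 mm) is many clicks, so it is no use for counting.
- twist (a joint): the dial's bar grip sits on its skirt by a stiff torsion spring; this is its twist, rad, + clockwise, 0.2 rad per N m of torque put on the bar, 0 when let go. Clicking takes it to about 0.035 either way. On the stop it goes on rising as the dial is pushed on: -0.06 (0.3 N m) is plenty to be sure of the stop, beyond 0.14 (0.7 N m, 8 degrees) either way the stop breaks. Noise 0.007.
- store_top (a point): centre of the top face of the black round push-button (28 mm across) on a grey housing on the same box, about 170 mm beside the dial, to its left or its right. It is pressed straight down: 6 mm of travel, about 5 N when fully down, and it springs back up.
- store (a joint): travel of the push-button, m: 0 released, 0.006 fully down
- jar_a: jar of amber glass with a white lid, 66 mm across, 95 mm high, on the bench; the origin is the centre of its underside. Not part of the job, to be left in place
- jar_b: a jar like jar_a; the origin is the centre of its underside. Not part of the job, to be left in place
- jar_c: a jar of the same size with a brass-coloured lid; the origin is the centre of its underside. Not part of the job, to be left in place
- jar_small: sample jar with a white lid, 46 mm across, 62 mm high, standing on the control box behind and between dial and push-button; the origin is the centre of its underside. Not part of the job, to be left in place
- lid: loose flat jar lid, 60 mm across, 12 mm thick, lying on the control box in front of and between dial and push-button; the origin is the centre of its underside. Not part of the job, to be left in place
- label_roll: roll of labels, a paper ring 90 mm across and 40 mm high, lying flat on the bench; the origin is the centre of its underside. Not part of the job, to be left in place

How it is judged:
By the outcome, as a careful person would: the job done as asked, in the order asked, and still so for the second after the job is handed in, with the robot touching nothing.
It also fails if it takes over 72 s, if anything falls off the work surface, if the arm or the gripper's body presses on something with over 40 N, if the wrist force passes 120 N, or if a joint passes its speed limit or range.

## Robot

A 6-joint arm with a two-finger parallel gripper is mounted at the origin on the work surface. World frame = base frame: x ahead of the robot, y to its left, z up, the work surface at z = 0. Lengths are in m, angles in rad, forces in N, time in s.
With the tool pointing down it reaches from about 0.325 to 0.85 m from the base axis. Payload 15.5 kg.
Tool frame: the origin (TCP) lies at the very end of the fingers, on their centre line; the grasp point (between the pads) lies 19 mm behind it; z points along the fingers, y is the line along which they close (so a half turn about z gives the same grasp; the last joint's range is limited). The gripper opens to 91 mm and grips with 3 to 60 N. Pads are 32 mm wide; open, the fingers measure 118 mm over their backs; the gripper's body (76 mm by 178 mm) begins 60 mm behind the grasp point.
Start: joints at [1.081, 0.494, 1.345, -0, 1.302, -0.096], TCP at [0.24, 0.577, 0.214] pointing down, gripper open.
Joint ranges: [-2.91, 2.91], [-0.82, 2.16], [0.22, 2.67], [-1.22, 4.37], [0.12, 2.79], [-3.08, 3.08]. Speed limits (rad/s): [1.89, 1.89, 2.57, 3.01, 3.01, 3.01].

## Interface

Orientations are given as a 3x3 rotation matrix whose columns are the frame's x, y, z axes.
In Python, from plant import env gives the robot as it stands.
- The arm moves only by the tool carry_out, never from a script. Its arguments are lists of equal length, an entry for each row: "linear": the shift along the tool's x, y, z in mm, a list of three; "roll": the turn about the tool's z in rad; "claw": the finger opening in mm, from 0 to 91.2. In form: {"linear": [[dx, dy, dz], ...], "roll": [roll, ...], "claw": [claw, ...]}. A call has 1 to 12 rows; each row is the pose to reach, as a shift and turn from the pose commanded when the call began, along the tool's axes at that moment; what a row does not reach only later rows make up. A row lasts 1/8 s, in which the tool goes at most 62.5 mm and 10.7 degrees, less where a joint would pass 70% of its speed; a pose out of reach is approached as far as the arm can. A call with a gripper value outside its range is refused whole. The fingers move at their own pace and stop on an object; "squeeze" is the grip in N (left out, the last holds). Time passes only in rows, so rows that repeat a pose let the fingers close. It gives the time, the measured TCP pose, the force, the opening and the grip force at its end, in the units of the state.
- env.read_state(): the state, without advancing time (a new reading comes with each control period).
- env.read_camera(name): name is "scene" or "side" or "wrist"; returns (picture, depth): 480x640x3 uint8, blue, green, red; 480x640 float32, m along the optical axis (not along the pixel's ray), 0 where there is no reading.
- env.camera_model(name): a dict with "mtx" (3x3 intrinsics, pixels), "extrinsics" (4x4, takes a point from world to camera coordinates). Camera axes: x right, y up, looking along -z (the intrinsics and any distortion apply to the point x, -y, -z); pixel columns grow to the right and rows downward; lengths in m; the calibration is good to about 2 mm. The wrist camera is an equidistant fisheye: a pixel r from the principal point sees the ray r / f radians off the axis. A picture is of the moment at which its call begins: read the wrist's pose just before it. camera_model takes no time and is no camera call; for the wrist camera it gives the pose at the moment of the call.
- env.sign_off(): hands the job in; it is judged then, once.
The state is a dict: "time_s": time; "joints": joint angles; "qvel": joint speeds; "joint_torque": joint torques, N m; "position": TCP position; "tool_rot": TCP orientation; "wrist_force": force on the tool from outside, world axes, zero at the start; "moment": the same for the moment, N m; "width": finger opening in m; "finger_force": force on a finger pad.
Only numpy, scipy, OpenCV 4.12 (cv2) and the standard library are available. Lean on these libraries where they do the work, as an engineer would, in place of code of your own. Each camera call takes 0.05 s, during which the arm holds its last target. There are 200 camera calls.

## Working session

There is one attempt and no reset: what is moved stays moved. The work goes in short steps, Python scripts to look and compute and a tool call to move; the robot and the scene stay as the last step left them, time stands still between calls to the robot, and variables do not carry over. Pictures are saved under pics/ and viewed, at most 10 in all, crops included, and the job is handed in when it is done.

Besides the shell and the picture viewer there is one more tool, called after "Request:" as name([rows], argument=value, ...), one row to a line, values as JSON. carry_out: Moves the arm, as the interface text tells. Its arguments: {"type":"object","properties":{"linear":{"type":"array","items":{"type":"array","items":{"type":"number"}}},"roll":{"type":"array","items":{"type":"number"}},"claw":{"type":"array","items":{"type":"number"}},"squeeze":{"type":"number"}},"required":["linear","roll","claw"]}

```bash
ls; mkdir -p pics; cat > h.py <<'E'
import numpy as np, cv2
from plant import env
def snap(n,f=None):
    m=env.camera_model(n); p,d=env.read_camera(n)
    if f: cv2.imwrite('pics/'+f,p)
    return m,p,d
def world(m,d,u,v,z=None):
    K=np.array(m['mtx']);E=np.array(m['extrinsics']);T=np.linalg.inv(E)
    r=np.array([(u-K[0,2])/K[0,0],-(v-K[1,2])/K[1,1],-1.])
    if z is None:
        w=d[max(0,v-1):v+2,max(0,u-1):u+2]; s=np.median(w[w>0])
    else: s=(z-T[2,3])/(T[:3,:3]@r)[2]
    return T[:3,:3]@(r*s)+T[:3,3]
E
python3 - <<'E'
from h import *
for n in('scene','side'):
    m,p,d=snap(n,n+'1.png'); np.savez('/tmp/'+n,d=d,K=m['mtx'],E=m['extrinsics']); print({k:np.round(v,3).tolist() if not isinstance(v,str) else v for k,v in m.items()})
print(env.read_state())
E
```

```text
pics
{'mtx': [[565.173, 0.0, 317.017], [0.0, 565.173, 242.522], [0.0, 0.0, 1.0]], 'extrinsics': [[-0.126, 0.992, -0.001, 0.06], [-0.83, -0.105, 0.548, 0.384], [0.543, 0.07, 0.837, -1.784], [0.0, 0.0, 0.0, 1.0]]}
{'mtx': [[553.94, 0.0, 327.796], [0.0, 553.94, 241.205], [0.0, 0.0, 1.0]], 'extrinsics': [[0.996, -0.092, 0.002, -0.501], [0.052, 0.586, 0.808, -0.106], [-0.075, -0.805, 0.589, -1.26], [0.0, 0.0, 0.0, 1.0]]}
{'time_s': 0.1, 'joints': array([ 1.08150191e+00,  4.94092374e-01,  1.34605514e+00,  4.58600077e-06,
        1.30250526e+00, -9.54976772e-02]), 'qvel': array([ 0.00139829, -0.00133571, -0.00173251,  0.0002352 , -0.00136993,
        0.00107665]), 'joint_torque': array([ 1.75513593e-03, -8.80240631e+01, -3.82540226e+01,  7.10613979e-02,
        4.82574909e-02,  2.46919933e-05]), 'position': array([0.23964654, 0.57686649, 0.21342048]), 'tool_rot': array([[-9.23458427e-01,  3.83698165e-01, -5.02161178e-04],
       [ 3.83698479e-01,  9.23457961e-01, -9.33648961e-04],
       [ 1.05485345e-04, -1.05486448e-03, -9.99999438e-01]]), 'wrist_force': array([-0.20060004,  0.34766581,  1.08820024]), 'moment': array([ 0.02211915,  0.02089284, -0.02875591]), 'finger_force': 0.0, 'width': 0.09121100024681959}
```

View pics/scene1.png

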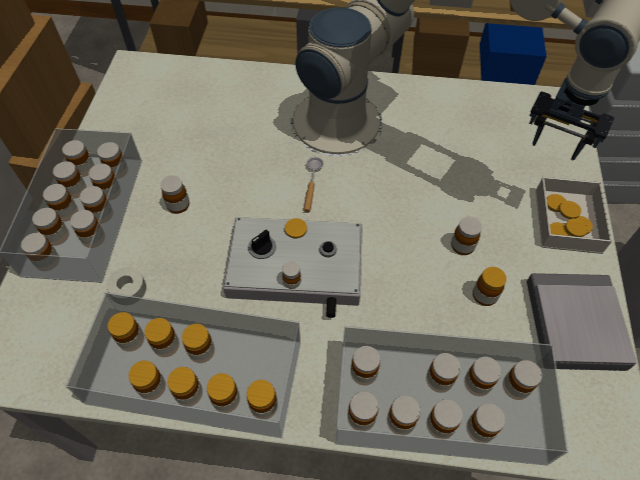

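View pics/side1.png

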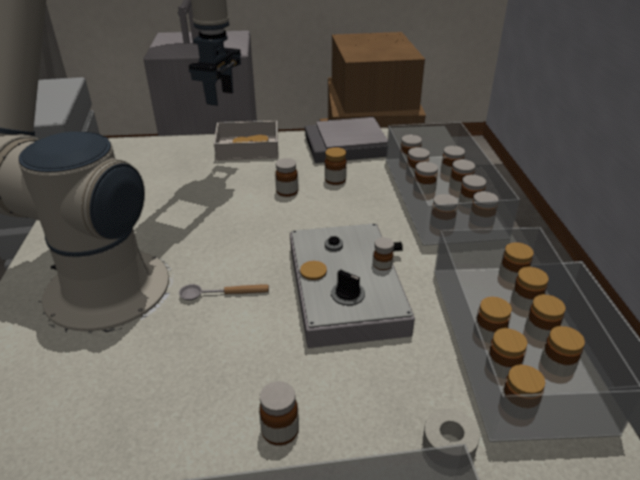

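The scene view shows the dial at about (261,240), the button at (328,247), the lid at (296,228) and the small jar at (291,272). In the side view the dial is at (348,283) and the button at (334,241).

```bash
python3 - <<'E'
from h import *
for n,pts in(('scene',[(328,245),(261,236),(296,228),(291,268),(238,219),(360,223),(356,291),(227,288)]),('side',[(334,240),(348,275),(313,270),(383,245)])):
    q=np.load('/tmp/'+n+'.npz'); m=dict(mtx=q['K'],extrinsics=q['E'])
    for u,v in pts: print(n,u,v,world(m,q['d'],u,v).round(3))
    p=cv2.imread('pics/%s1.png'%n)
    c=p[200:310,215:375] if n=='scene' else p[215:345,285:415]
    cv2.imwrite('pics/c_%s.png'%n,cv2.resize(c,None,fx=4,fy=4,interpolation=cv2.INTER_CUBIC))
a=cv2.imread('pics/c_scene.png');b=cv2.imread('pics/c_side.png')
h=max(a.shape[0],b.shape[0]);o=np.zeros((h,a.shape[1]+b.shape[1],3),np.uint8);o[:a.shape[0],:a.shape[1]]=a;o[:b.shape[0],a.shape[1]:]=b
cv2.imwrite('pics/c.png',cv2.resize(o,(800,int(h*800/o.shape[1]))));print(o.shape)
m=env.camera_model('wrist');print(np.round(m['mtx'],1),np.round(m['extrinsics'],3))
E
```

```text
scene 328 245 [0.52  0.034 0.082]
scene 261 236 [ 0.535 -0.133  0.113]
scene 296 228 [ 0.472 -0.056  0.072]
scene 291 268 [ 0.623 -0.044  0.123]
scene 238 219 [ 0.455 -0.214  0.061]
scene 360 223 [0.389 0.108 0.007]
scene 356 291 [0.63  0.116 0.059]
scene 227 288 [ 0.66  -0.2    0.055]
side 334 240 [0.52  0.027 0.082]
side 348 275 [ 0.532 -0.138  0.113]
side 313 270 [ 0.465 -0.064  0.07 ]
side 383 245 [ 0.617 -0.055  0.122]
(520, 1160, 3)
[[371.6   0.  319.8]
 [  0.  371.6 237.3]
 [  0.    0.    1. ]] [[ 0.383  0.924 -0.001 -0.625]
 [-0.893  0.37  -0.254  0.029]
 [-0.235  0.098  0.967 -0.39 ]
 [ 0.     0.     0.     1.   ]]
```

View pics/c.png

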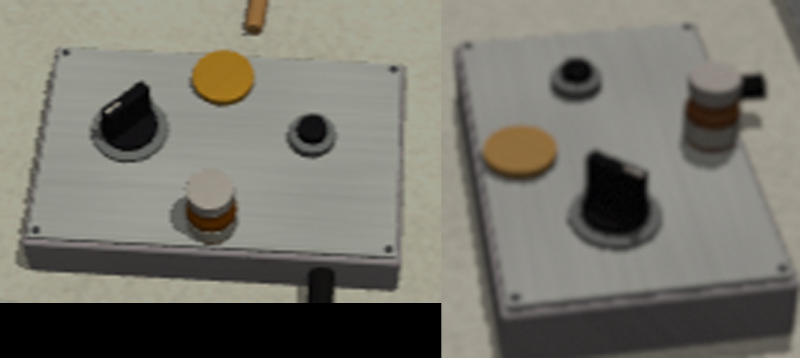

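Request:
carry_out([
  [-544,-546,10],
  [-544,-546,10],
  [-544,-546,10],
  [-544,-546,10],
  [-544,-546,10],
  [-544,-546,10],
  [-544,-546,10],
  [-544,-546,10],
  [-544,-546,10],
  [-544,-546,10],
  [-544,-546,10],
  [-544,-546,10],
], roll=[0,0,0,0,0,0,0.1,0.2,0.3,0.41,0.41,0.41], claw=[80,80,80,80,80,80,80,80,80,80,80,80])

```text
time_s: 1.6
position: [0.5251, -0.1187, 0.204]
tool_rot: [[-0.694, 0.72, -0.0], [0.72, 0.694, 0.0], [0.0, 0.0, -1.0]]
wrist_force: [1.2, 1.2, -0.1]
width: 0.08
finger_force: 0.0
```

Request:
carry_out([
  [0,0,0],
  [0,0,0],
  [0,0,0],
], roll=[0,0,0], claw=[80,80,80])

```text
time_s: 1.98
position: [0.5243, -0.1154, 0.2041]
tool_rot: [[-0.695, 0.719, -0.001], [0.719, 0.695, 0.0], [0.001, -0.0, -1.0]]
wrist_force: [-0.1, -0.0, -0.3]
width: 0.0801
finger_force: 0.0
```

```bash
cat >> h.py <<'E'
def wpix(m,u,v,z):
    K=np.array(m['mtx']);T=np.linalg.inv(np.array(m['extrinsics']))
    x,y=(u-K[0,2]),(v-K[1,2]); r=np.hypot(x,y); t=r/K[0,0]
    d=T[:3,:3]@np.array([x/r*np.sin(t),-y/r*np.sin(t),-np.cos(t)])
    return T[:3,3]+d*(z-T[2,3])/d[2]
def st():
    s=env.read_state(); R=s['tool_rot']
    print('t',round(s['time_s'],2),'pos',s['position'].round(4),'yang',round(np.degrees(np.arctan2(R[1,1],R[0,1])),2),'q6',s['joints'][5].round(3),'tau6',s['joint_torque'][5].round(4),'F',s['wrist_force'].round(2),'M',s['moment'].round(3),'w',round(s['width'],4),'ff',round(s['finger_force'],1))
E
python3 - <<'E'
from h import *
import pickle
st()
m,p,d=snap('wrist','w1.png'); pickle.dump((m,d),open('/tmp/w1.pkl','wb'))
E
```

```text
t 1.98 pos [ 0.5243 -0.1154  0.2041] yang 44.01 q6 -1.096 tau6 0.0075 F [-0.15 -0.02 -0.26] M [-0.059  0.019  0.01 ] w 0.0801 ff 0.0
```

View pics/w1.png

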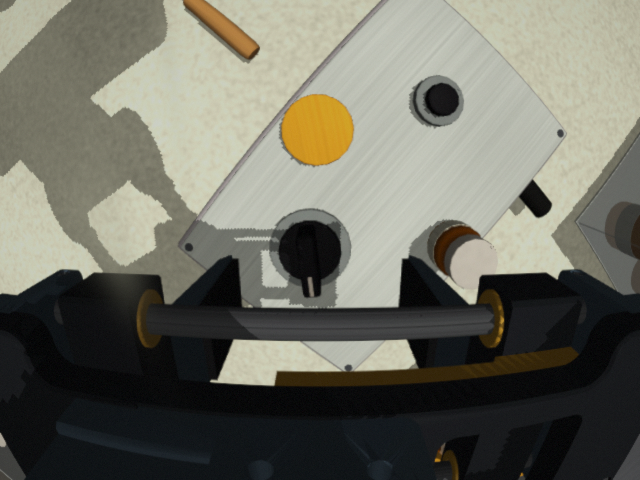

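The wrist view shows the dial bar running from about (308,225) to (312,296), with the white line at the lower end, and the button at (443,99). I'll enlarge it.

```bash
python3 - <<'E'
from h import *
p=cv2.imread('pics/w1.png')[200:305,250:370]
p=cv2.convertScaleAbs(p,alpha=2.5,beta=20)
cv2.imwrite('pics/w1c.png',cv2.resize(p,None,fx=5,fy=5,interpolation=cv2.INTER_CUBIC))
E
```

```text
(no output)
```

View pics/w1c.png

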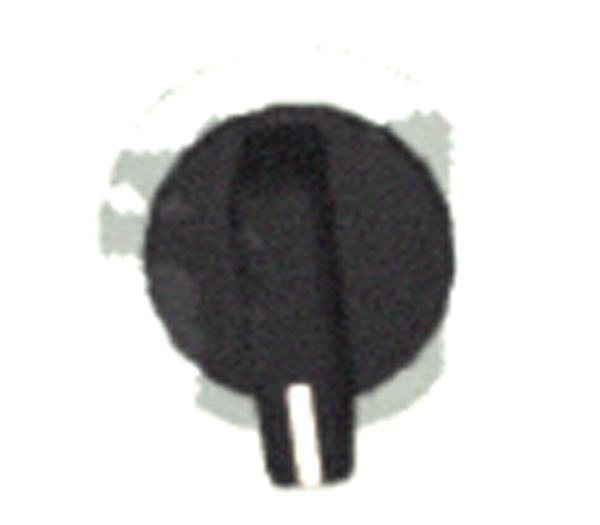

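```bash
python3 - <<'E'
from h import *
import pickle
m,d=pickle.load(open('/tmp/w1.pkl','rb'))
s=env.read_state();R=s['tool_rot'];o=s['position']
def P(n,u,v,z):
    w=wpix(m,u,v,z); print(n,w.round(4),'tool',((w-o)@R*1000).round(1)); return w
c=P('skirt',310,250,.074)
e=[P('skE',250+x/5,200+y/5,.074) for x,y in((145,255),(455,255),(300,102))]
a=P('lineIn',309.6,277,.114);b=P('lineOut',312.2,297,.114)
re=[P('redge',250+x/5,200+y/5,.114) for x,y in((333,255),(353,420))]
le=[P('ledge',250+x/5,200+y/5,.114) for x,y in((233,200),(267,470))]
for q,r in((a,b),(c,b),re,le): print('ang',np.degrees(np.arctan2(*(r-q)[1::-1])))
print(np.degrees(np.arctan2(R[1,1],R[0,1])))
P('btn',443,99,.082)
E
```

```text
skirt [ 0.5317 -0.1341  0.074 ] tool [-18.6  -7.7 130.3]
skE [ 0.5134 -0.1531  0.074 ] tool [-19.5 -34.  130.3]
skE [ 0.5512 -0.1166  0.074 ] tool [-19.5  18.5 130.3]
skE [ 0.5141 -0.1157  0.074 ] tool [  7.   -7.6 130.3]
lineIn [ 0.5385 -0.1403  0.114 ] tool [-27.7  -7.1  90.3]
lineOut [ 0.5512 -0.1508  0.114 ] tool [-44.1  -5.2  90.3]
redge [ 0.5282 -0.122   0.114 ] tool [-7.4 -1.8 90.3]
redge [ 0.5484 -0.1386  0.114 ] tool [-33.4   1.2  90.3]
ledge [ 0.5119 -0.1261  0.114 ] tool [  1.  -16.3  90.3]
ledge [ 0.5447 -0.1536  0.114 ] tool [-41.6 -11.9  90.3]
ang -39.555223588065985
ang -40.43797139584692
ang -39.47521068430528
ang -40.07207549033617
44.02110818936431
btn [0.5197 0.0324 0.082 ] tool [109.5  99.4 122.3]
```

Request:
carry_out([
  [-19.5,-7.5,40],
  [-19.5,-7.5,80],
  [-19.5,-7.5,110],
  [-19.5,-7.5,122],
  [-19.5,-7.5,122],
  [-19.5,-7.5,122],
  [-19.5,-7.5,122],
], roll=[-0.11,-0.11,-0.11,-0.11,-0.11,-0.11,-0.11], claw=[60,50,40,30,30,30,30])

```text
time_s: 2.9
position: [0.5335, -0.1359, 0.0832]
tool_rot: [[-0.769, 0.639, 0.002], [0.639, 0.769, -0.001], [-0.002, 0.001, -1.0]]
wrist_force: [-0.2, 0.0, 0.3]
width: 0.0299
finger_force: 0.0
```

```bash
python3 -c "
from h import *
st()"
```

```text
t 2.9 pos [ 0.5335 -0.1359  0.0832] yang 50.26 q6 -1.235 tau6 0.0013 F [-0.2   0.04  0.31] M [-0.06  -0.006 -0.056] w 0.0299 ff 0.0
```

Request:
carry_out([
  [0,0,0],
  [0,0,0],
  [0,0,0],
  [0,0,0],
  [0,0,0],
  [0,0,0],
  [0,0,0],
  [0,0,0],
], roll=[0,0,0,0,0,0,0,0], claw=[8,8,8,8,8,8,8,8], squeeze=10)

```text
time_s: 3.9
position: [0.5325, -0.1364, 0.0825]
tool_rot: [[-0.769, 0.639, -0.001], [0.639, 0.769, -0.001], [-0.0, -0.001, -1.0]]
wrist_force: [-4.3, -6.0, 5.7]
width: 0.0139
finger_force: 10.0
```

```bash
python3 -c "
from h import *
st()"
```

```text
t 3.9 pos [ 0.5325 -0.1364  0.0825] yang 50.26 q6 -1.235 tau6 0.0362 F [-4.33 -6.01  5.66] M [-1.212  0.93   0.017] w 0.0139 ff 10.0
```

Request:
carry_out([
  [0,-1,0],
  [0,-1,0],
  [0,-1,0],
  [0,-1,0],
  [0,-1,0],
], roll=[0,0,0,0,0], claw=[8,8,8,8,8], squeeze=35)

```text
time_s: 4.53
position: [0.5324, -0.1365, 0.0825]
tool_rot: [[-0.769, 0.639, 0.0], [0.639, 0.769, -0.0], [-0.0, 0.0, -1.0]]
wrist_force: [-1.4, 0.8, 6.8]
width: 0.0138
finger_force: 35.0
```

Request:
carry_out([
  [0,0,0],
  [0,0,0],
], roll=[-0.03,-0.06], claw=[8,8])

```text
time_s: 4.78
position: [0.5324, -0.1365, 0.0825]
tool_rot: [[-0.806, 0.591, 0.0], [0.591, 0.806, -0.0], [-0.0, 0.0, -1.0]]
wrist_force: [-1.0, 1.3, 6.9]
width: 0.0142
finger_force: 35.0
```

```bash
python3 -c "
from h import *
st()"
```

```text
t 4.78 pos [ 0.5324 -0.1365  0.0825] yang 53.74 q6 -1.298 tau6 0.7195 F [-1.    1.33  6.88] M [ 0.19   0.21  -0.062] w 0.0142 ff 35.0
```

Request:
carry_out([
  [0,0,0],
  [0,0,0],
], roll=[0,0], claw=[8,8])

```text
time_s: 5.03
position: [0.5324, -0.1365, 0.0825]
tool_rot: [[-0.806, 0.592, 0.0], [0.592, 0.806, -0.0], [-0.0, 0.0, -1.0]]
wrist_force: [-1.9, 0.7, 7.2]
width: 0.014
finger_force: 35.0
```

```bash
python3 -c "
from h import *
for i in range(5): st(); env.read_camera('wrist')"
```

```text
t 5.03 pos [ 0.5324 -0.1365  0.0825] yang 53.68 q6 -1.297 tau6 -0.0911 F [-1.9   0.74  7.18] M [ 0.218  0.234 -0.088] w 0.014 ff 35.0
t 5.08 pos [ 0.5325 -0.1365  0.0825] yang 53.68 q6 -1.297 tau6 -0.0771 F [-0.45  0.99  6.8 ] M [ 0.217  0.185 -0.107] w 0.0134 ff 35.0
t 5.12 pos [ 0.5325 -0.1365  0.0825] yang 53.68 q6 -1.297 tau6 -0.0736 F [-0.63  2.19  6.48] M [ 0.205  0.136 -0.077] w 0.0139 ff 35.0
t 5.17 pos [ 0.5324 -0.1365  0.0825] yang 53.68 q6 -1.297 tau6 -0.0731 F [-1.74  1.01  6.48] M [ 0.179  0.21  -0.022] w 0.0138 ff 35.0
t 5.22 pos [ 0.5324 -0.1365  0.0825] yang 53.68 q6 -1.297 tau6 -0.0728 F [-1.21  1.47  6.55] M [ 0.254  0.13  -0.059] w 0.0137 ff 35.0
```

Request:
carry_out([
  [0,0,0],
  [0,0,0],
  [0,0,0],
  [0,0,0],
  [0,0,0],
  [0,0,0],
  [0,0,0],
  [0,0,0],
  [0,0,0],
], roll=[-0.06,-0.12,-0.18,-0.24,-0.3,-0.35,-0.37,-0.37,-0.37], claw=[8,8,8,8,8,8,8,8,8])

```text
time_s: 6.4
position: [0.5325, -0.1365, 0.0825]
tool_rot: [[-0.965, 0.261, 0.0], [0.261, 0.965, 0.0], [-0.0, 0.0, -1.0]]
wrist_force: [0.8, 1.2, 6.1]
width: 0.0137
finger_force: 35.0
```

```bash
python3 -c "
from h import *
st(); env.read_camera('wrist');st()"
```

```text
t 6.4 pos [ 0.5325 -0.1365  0.0825] yang 74.88 q6 -1.667 tau6 -0.1196 F [0.76 1.19 6.06] M [ 0.363  0.131 -0.115] w 0.0137 ff 35.0
t 6.45 pos [ 0.5325 -0.1365  0.0825] yang 74.88 q6 -1.667 tau6 -0.1098 F [-0.33  1.71  6.22] M [ 0.396  0.102 -0.096] w 0.0139 ff 35.0
```

Request:
carry_out([
  [0,0,0],
  [0,0,0],
  [0,0,0],
  [0,0,0],
  [0,0,0],
  [0,0,0],
  [0,0,0],
  [0,0,0],
  [0,0,0],
], roll=[-0.06,-0.12,-0.18,-0.24,-0.29,-0.31,-0.33,-0.33,-0.33], claw=[8,8,8,8,8,8,8,8,8])

```text
time_s: 7.58
position: [0.5324, -0.1364, 0.0825]
tool_rot: [[-0.998, -0.066, 0.0], [-0.066, 0.998, 0.0], [-0.0, 0.0, -1.0]]
wrist_force: [-0.5, 2.5, 6.6]
width: 0.0141
finger_force: 35.0
```

```bash
python3 -c "
from h import *
st(); env.read_camera('wrist');st()"
```

```text
t 7.58 pos [ 0.5324 -0.1364  0.0825] yang 93.78 q6 -1.997 tau6 -0.2464 F [-0.48  2.51  6.59] M [ 0.545  0.143 -0.233] w 0.0141 ff 35.0
t 7.62 pos [ 0.5325 -0.1364  0.0825] yang 93.78 q6 -1.997 tau6 -0.2368 F [0.12 2.3  7.13] M [ 0.501  0.086 -0.266] w 0.0139 ff 35.0
```

Torque is stiffening, so this is likely the stop. I'll push a little further to confirm.

Request:
carry_out([
  [0,0,0],
  [0,0,0],
  [0,0,0],
  [0,0,0],
], roll=[-0.01,-0.02,-0.02,-0.02], claw=[8,8,8,8])

```text
time_s: 8.12
position: [0.5324, -0.1364, 0.0825]
tool_rot: [[-0.996, -0.086, 0.0], [-0.086, 0.996, 0.0], [-0.0, 0.0, -1.0]]
wrist_force: [-0.6, 2.6, 6.7]
width: 0.014
finger_force: 35.0
```

```bash
python3 -c "
from h import *
for i in range(3): st(); env.read_camera('wrist')
st()"
```

```text
t 8.12 pos [ 0.5324 -0.1364  0.0825] yang 94.92 q6 -2.017 tau6 -0.3367 F [-0.62  2.64  6.7 ] M [ 0.51   0.127 -0.391] w 0.014 ff 35.0
t 8.18 pos [ 0.5324 -0.1364  0.0825] yang 94.92 q6 -2.017 tau6 -0.3319 F [-0.04  2.75  7.55] M [ 0.491  0.131 -0.377] w 0.0139 ff 35.0
t 8.22 pos [ 0.5325 -0.1364  0.0825] yang 94.92 q6 -2.017 tau6 -0.331 F [-0.22  2.62  7.41] M [ 0.498  0.1   -0.282] w 0.0141 ff 35.0
t 8.28 pos [ 0.5325 -0.1364  0.0825] yang 94.91 q6 -2.017 tau6 -0.3306 F [-0.73  1.83  6.64] M [ 0.519  0.116 -0.285] w 0.0139 ff 35.0
```

The torque reached 0.33 N m at a stiffness of 0.085 N m/deg, so the dial is on the stop, with its rest near 91.2°. The target is 11.2°, which is 1.461 rad clockwise.

Request:
carry_out([
  [0,0,0],
  [0,0,0],
  [0,0,0],
  [0,0,0],
  [0,0,0],
  [0,0,0],
  [0,0,0],
  [0,0,0],
  [0,0,0],
  [0,0,0],
  [0,0,0],
  [0,0,0],
], roll=[0.06,0.12,0.18,0.24,0.3,0.36,0.42,0.48,0.54,0.6,0.66,0.72], claw=[8,8,8,8,8,8,8,8,8,8,8,8])

```text
time_s: 9.78
position: [0.5324, -0.1365, 0.0825]
tool_rot: [[-0.805, 0.594, 0.0], [0.594, 0.805, -0.0], [-0.0, 0.0, -1.0]]
wrist_force: [-0.5, 1.6, 6.2]
width: 0.0135
finger_force: 35.0
```

Request:
carry_out([
  [0,0,0],
  [0,0,0],
  [0,0,0],
  [0,0,0],
  [0,0,0],
  [0,0,0],
  [0,0,0],
  [0,0,0],
  [0,0,0],
  [0,0,0],
  [0,0,0],
  [0,0,0],
], roll=[0.06,0.12,0.18,0.24,0.3,0.36,0.42,0.48,0.54,0.6,0.66,0.7], claw=[8,8,8,8,8,8,8,8,8,8,8,8])

```text
time_s: 11.28
position: [0.5324, -0.1366, 0.0825]
tool_rot: [[-0.233, 0.972, 0.0], [0.972, 0.233, -0.0], [-0.0, 0.0, -1.0]]
wrist_force: [-1.6, 0.0, 7.3]
width: 0.0139
finger_force: 35.0
```

Request:
carry_out([
  [0,0,0],
  [0,0,0],
  [0,0,0],
  [0,0,0],
], roll=[0.02,0.04,0.04,0.04], claw=[8,8,8,8])

```text
time_s: 11.78
position: [0.5323, -0.1366, 0.0825]
tool_rot: [[-0.196, 0.981, 0.0], [0.981, 0.196, -0.0], [-0.0, 0.0, -1.0]]
wrist_force: [-1.3, 0.9, 6.4]
width: 0.014
finger_force: 35.0
```

```bash
python3 -c "
from h import *
for i in range(3): st(); env.read_camera('wrist')"
```

```text
t 11.78 pos [ 0.5323 -0.1366  0.0825] yang 11.29 q6 -0.557 tau6 0.0077 F [-1.29  0.88  6.35] M [-0.005  0.37  -0.006] w 0.014 ff 35.0
t 11.82 pos [ 0.5323 -0.1366  0.0825] yang 11.28 q6 -0.557 tau6 -0.0015 F [-0.96  0.57  6.72] M [-0.002  0.356  0.012] w 0.014 ff 35.0
t 11.88 pos [ 0.5323 -0.1366  0.0825] yang 11.29 q6 -0.557 tau6 -0.0039 F [-1.63 -0.59  6.35] M [-0.03   0.341  0.019] w 0.0139 ff 35.0
```

Request:
carry_out([
  [0,0,0],
  [0,0,0],
  [0,0,0],
  [0,0,0],
  [0,0,-30],
  [0,0,-70],
  [0,0,-110],
  [0,0,-120],
  [0,0,-120],
], roll=[0,0,0,0,0,0,0,0,0], claw=[34,34,34,34,34,34,34,34,34])

```text
time_s: 13.05
position: [0.5323, -0.1366, 0.2023]
tool_rot: [[-0.196, 0.981, 0.001], [0.981, 0.196, -0.0], [-0.0, 0.001, -1.0]]
wrist_force: [-0.2, -0.1, -0.3]
width: 0.0342
finger_force: 0.0
```

```bash
python3 - <<'E'
from h import *
import pickle
st()
m,p,d=snap('wrist','w2.png'); pickle.dump((m,d),open('/tmp/w2.pkl','wb'))
cv2.imwrite('pics/w2b.png',cv2.convertScaleAbs(p,alpha=1.6,beta=10))
E
```

```text
t 13.05 pos [ 0.5323 -0.1366  0.2023] yang 11.29 q6 -0.557 tau6 0.0002 F [-0.18 -0.13 -0.25] M [-0.081  0.052  0.053] w 0.0342 ff 0.0
```

View pics/w2b.png

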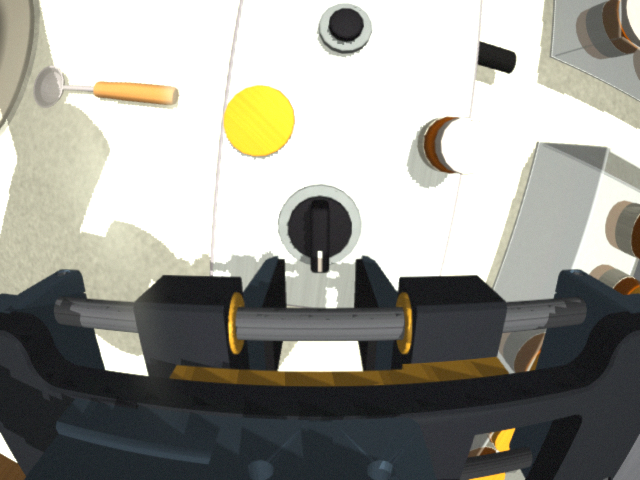

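The bar is aligned with the tool, its white mark end at (320,260), and the button is at (346,25). Next I'll go above the button with the fingers closed.

Request:
carry_out([
  [60,7,0],
  [120,15,0],
  [168,21,0],
  [168,21,50],
  [168,21,95],
  [168,21,110],
  [168,21,112],
  [168,21,112],
  [168,21,112],
], roll=[0,0,0,0,0,0,0,0,0], claw=[0,0,0,0,0,0,0,0,0])

```text
time_s: 14.22
position: [0.5208, 0.0322, 0.0914]
tool_rot: [[-0.196, 0.981, 0.002], [0.981, 0.196, -0.0], [-0.001, 0.002, -1.0]]
wrist_force: [0.3, -0.9, 0.1]
width: 0.0001
finger_force: 0.0
```

```bash
python3 - <<'E'
from h import *
import pickle
st()
m,d=pickle.load(open('/tmp/w2.pkl','rb')); print(wpix(m,346,25,.082))
m,p,d=snap('side');a=cv2.resize(p[170:300,270:420],None,fx=4,fy=4,interpolation=cv2.INTER_CUBIC)
cv2.imwrite('pics/s2.png',cv2.convertScaleAbs(a,alpha=1.8))
E
```

```text
t 14.22 pos [0.5208 0.0322 0.0914] yang 11.28 q6 -0.25 tau6 0.0 F [ 0.26 -0.94  0.12] M [-0.09   0.055 -0.007] w 0.0001 ff 0.0
[0.52030886 0.03072085 0.082     ]
```

View pics/s2.png

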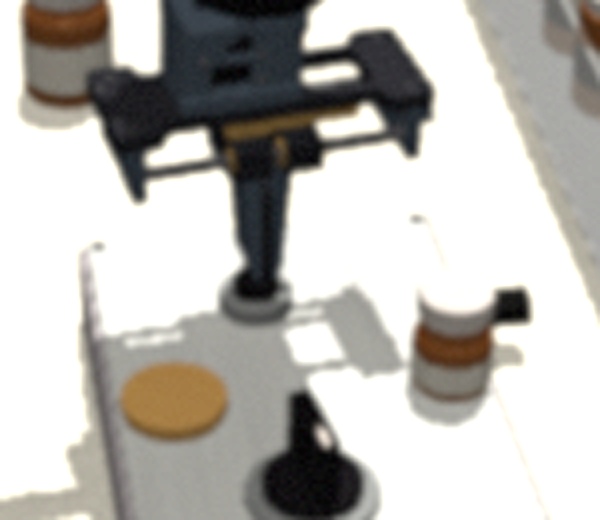

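The fingers are centred over the button, at crop (258,285). I'll press in small steps while watching the force.

Request:
carry_out([
  [0,0,4],
  [0,0,7],
  [0,0,9],
  [0,0,11],
  [0,0,11],
  [0,0,11],
], roll=[0,0,0,0,0,0], claw=[0,0,0,0,0,0])

```text
time_s: 15.02
position: [0.5199, 0.0323, 0.0792]
tool_rot: [[-0.196, 0.981, -0.0], [0.981, 0.196, -0.0], [0.0, -0.0, -1.0]]
wrist_force: [-1.7, -0.4, 2.7]
width: 0.0007
finger_force: 1.5
```

Request:
carry_out([
  [0,0,1],
  [0,0,2],
  [0,0,2],
], roll=[0,0,0], claw=[0,0,0])

```text
time_s: 15.4
position: [0.5199, 0.0323, 0.0771]
tool_rot: [[-0.196, 0.981, -0.0], [0.981, 0.196, -0.0], [0.0, -0.0, -1.0]]
wrist_force: [-2.3, -0.7, 4.3]
width: 0.0003
finger_force: 2.1
```

Request:
carry_out([
  [0,0,0.5],
  [0,0,1],
  [0,0,1],
], roll=[0,0,0], claw=[0,0,0])

```text
time_s: 15.78
position: [0.52, 0.0323, 0.0763]
tool_rot: [[-0.196, 0.981, 0.0], [0.981, 0.196, -0.0], [-0.0, 0.0, -1.0]]
wrist_force: [-1.2, -0.6, 6.4]
width: 0.0001
finger_force: 3.1
```

Request:
carry_out([
  [0,0,0.5],
  [0,0,0.5],
  [0,0,0.5],
], roll=[0,0,0], claw=[0,0,0])

```text
time_s: 16.15
position: [0.52, 0.0323, 0.0761]
tool_rot: [[-0.196, 0.981, 0.0], [0.981, 0.196, -0.0], [-0.0, 0.0, -1.0]]
wrist_force: [-5.3, 0.2, 15.5]
width: 0.0005
finger_force: 7.4
```

It has bottomed out: the force jumped to 15 N with the tool stalled. I'll release it.

Request:
carry_out([
  [0,0,-3],
  [0,0,-8],
  [0,0,-15],
  [0,0,-50],
  [0,0,-100],
  [0,0,-130],
  [0,0,-130],
  [0,0,-130],
], roll=[0,0,0,0,0,0,0,0], claw=[0,0,0,0,0,0,0,0])

```text
time_s: 17.15
position: [0.5196, 0.0324, 0.2053]
tool_rot: [[-0.196, 0.981, -0.001], [0.981, 0.196, 0.0], [0.0, -0.001, -1.0]]
wrist_force: [0.7, -0.2, -0.4]
width: 0.0002
finger_force: 0.0
```

```bash
python3 - <<'E'
from h import *
st()
m,p,d=snap('scene')
cv2.imwrite('pics/f.png',cv2.resize(p[190:310,150:350],None,fx=4,fy=4,interpolation=cv2.INTER_CUBIC))
E
```

```text
t 17.15 pos [0.5196 0.0324 0.2053] yang 11.29 q6 -0.25 tau6 0.0008 F [ 0.67 -0.18 -0.35] M [-0.038  0.03   0.048] w 0.0002 ff 0.0
```

View pics/f.png

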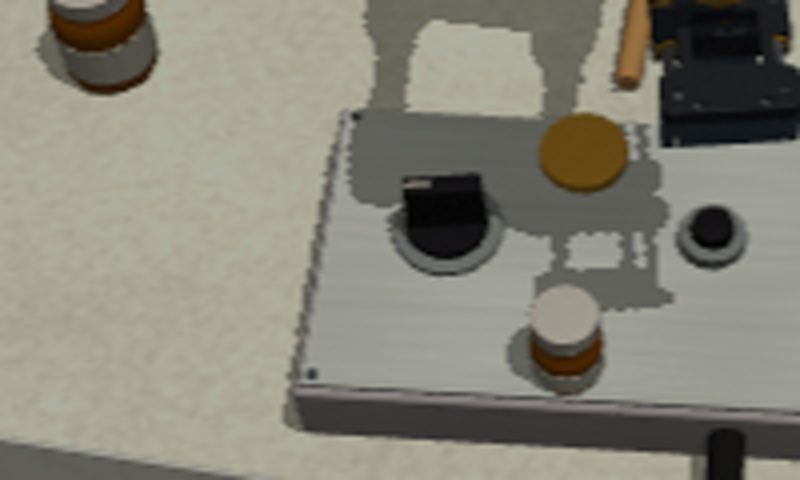

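The dial bar lies along -y with its white mark at crop (415,183), the button at (713,228) is back up, and the lid and small jar have not moved.

```bash
python3 -c "
from h import *
print(env.sign_off())"
```

```text
the job is handed in; nothing more can be done
None
```

The job is handed in: I turned the dial to its end stop (about 0.33 N m), then four clicks clockwise, then pressed the button fully down and let it go; the lid and small jar had not moved, and the arm touched nothing else.

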